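# Free the ratchet pawl of the bench press and push its lever down to seat a column frit

### The job

The small blue bench press holds its ram up on a ratchet. With the fingertips, press the red thumb pad of the ratchet pawl down until the pawl tips over and stays clear of the toothed wheel; only then push the lever down past all its teeth to its stop, so that the ram seats the white frit in the column end. Grip and lift nothing, do not force the lever against the engaged pawl, leave pawl and lever as they then are, and do not disturb the column in its nest or the other things on the bench.

Things in the scene. Friction and masses are not known exactly. Their poses are not given: they have to be found in the camera images.
- press: Blue cast C-frame bench press bolted to the bench. Foot 200 x 90 x 30 mm. Origin on the bench straight below the lever's shaft (z = 185 mm); z up, x from its front (ram) to its rear, y to the left seen from the front; wheel, pawl and lever are on its right side (-y). Head: x -58 to +75, y -25 to +25 mm, top at z = 232; the ram at x = -24 rises to z = 249 mm
- lever (a joint): turn of lever and ratchet wheel, rad: 0 = lever 45 degrees above level, pointing forward (-x of the press); grows as it is pushed down; 1.45 (38 degrees below level) = its stop. Starts at 0.06 to 0.4. Stiff: stays where left, takes 4 to 8 N at lever_push to move. With the pawl engaged it is blocked from about 0.44 on. The ram sinks 12 mm per rad
- pawl (a joint): turn of the pawl, rad: 0 to 0.15 = its hook lies on or between the teeth; grows as the pad is pressed down; its brass weight ball makes it fall back below about 0.31 and tip over by itself beyond about 0.35; 0.64 = thrown over, free of the wheel, where it stays. Pressing takes less than 1 N, so a force stop will hardly feel it
- frit (a joint): how far the frit has been pressed into the column, in m: 0 = standing 5 mm proud, 0.005 = fully home, flush. The ram begins to touch it at about lever = 0.97
- lever_shaft (a point): point on the lever's turning axis (level, along the press's y) in the lever's plane: press frame x = 0, y = -56, z = 185 mm. Inward of it, at y = -37 mm, is the steel ratchet wheel, 80 mm over its 14 teeth
- lever_push (a point): point on the centre line of the lever bar (round steel, 12 mm diameter) 135 mm from its turning axis, the place to push on; its x runs along the bar towards the axis, its z square to the bar, up; the bar's upper side is 6 mm above it. The black ball knob (30 mm) that ends the bar is centred 170 mm from the axis
- pawl_pad (a point): centre of the upper face of the red thumb pad (24 mm along x, 28 mm along y) on the pawl's tail: 56 mm behind, 12 mm outward (-y) and 18 mm above the pawl's pivot when the pawl is at 0, then sloping up to the rear by 0.22 rad; it goes round the pivot and ends 37 mm lower. Free room behind and beside it
- pawl_pivot (a point): the pawl's turning axis (level, along the press's y) in the pawl's plane: press frame x = 46, y = -37, z = 216 mm. The brass weight ball (24 mm) stands 42 mm above it, leaning forward 23 degrees at 0 and back 14 degrees when thrown over
- column: stainless end of a preparative column, 39 mm diameter, 60 mm tall, standing loose in a shallow aluminium ring nest on the anvil under the ram; origin at the centre of its underside, z up
- wrench: open-ended wrench, 150 mm long, lying flat on the bench on the press's left; origin at its middle
- end_nut: steel hexagon end nut, 30 mm across, 30 mm tall, standing in front of the press; origin under its centre
- bowl: red plastic bowl, 170 mm diameter, 65 mm tall; origin under its centre
- bottle: amber glass bottle with blue cap, 72 mm diameter, 170 mm tall; origin under its centre
- cap: blue screw cap, 46 mm diameter, 24 mm tall, open side up; origin under its centre
- jar: small glass jar with white lid, 60 mm diameter, 75 mm tall; origin under its centre
- mouse: black computer mouse, 34 mm tall, about 80 mm long; origin under its centre

How it is judged:
By the outcome, as a careful person would: the job done as asked, in the order asked, and still so for the second after the job is handed in, with the robot touching nothing.
It also fails if it takes over 48 s, if anything falls off the work surface, if the arm or the gripper's body presses on something with over 40 N, if the wrist force passes 120 N, or if a joint passes its speed limit or range.

### The arm

A 6-joint arm with a two-finger parallel gripper is mounted at the origin on the work surface. World frame = base frame: x ahead of the robot, y to its left, z up, the work surface at z = 0. Lengths are in mm, angles in rad, forces in N, time in s.
With the tool pointing down it reaches from about 300 to 775 mm from the base axis. Payload 14.6 kg.
Tool frame: the origin (TCP) lies midway between the tips of the shut fingers; the grasp point (between the pads) lies behind it (manip.grip_depth is the z of the grasp point in the tool frame, in mm); z points along the fingers, y is the line along which they close (so a half turn about z gives the same grasp; the last joint's range is limited). The gripper opens to 94 mm and grips with 3 to 60 N. Pads are 16 mm wide; open, the fingers measure 119 mm over their backs; the gripper's body (75 mm by 177 mm) begins 78 mm behind the grasp point.
Start: joints at [-1.236, 0.3, 1.521, -0, 1.321, -0.067], TCP at [215.084, -506.19, 205.446] pointing down, gripper open.
Joint ranges: [-3.03, 3.03], [-0.79, 2.21], [0.23, 2.52], [-1.04, 4.18], [0, 3.07], [-2.55, 2.55]. Speed limits (rad/s): [2.22, 2.22, 2.57, 3.14, 3.14, 3.14].

### API

Orientations are given as [roll, pitch, yaw] about the fixed x, y, z axes, in that order (R = Rz(yaw) Ry(pitch) Rx(roll)).
In Python, from cell import manip gives the robot as it stands.
- The arm moves only by the tool inch_along, called after "Call:" in YAML: its name, and indented under it one key for each argument. Schema: {"type":"object","properties":{"increments":{"type":"object","properties":{"plan":{"type":"array","items":{"type":"array","items":{"type":"number"},"minItems":6,"maxItems":6},"minItems":1,"maxItems":5}},"additionalProperties":false,"required":["plan"]},"aperture":{"type":"number"},"grip_force":{"type":"number"},"only":{"type":"string"},"quiet":{"type":"boolean"},"lines":{"type":"string"}},"required":["increments"],"additionalProperties":false}. increments is an object whose key "plan" holds a list of rows, 1 to 5 of them, each of 6 numbers: dx, dy, dz in fractions of the full range, 1 being 800 mm, then a rotation vector rx, ry, rz in parts of the range, where 1.0 means 120 degrees; each row is the pose to reach, as a shift and turn from the pose commanded when the call began, along the tool's axes at that moment; what a row does not reach only later rows make up. A row lasts 1/10 s, in which the tool goes at most 50 mm and 0.15 rad, less where a joint would pass 70% of its speed; a pose out of reach is approached as far as the arm can. aperture is the finger opening in mm, set as the call begins (left out keeps the last). The fingers move at their own pace and stop on an object; grip_force is the grip in N (left out, the last holds). Time passes only in rows, so rows that do not move let the fingers close. The tool returns the time, the measured TCP pose, the force, the opening and the grip force at its end. only (a regular expression) keeps the lines of the reply that match it, lines (a string "A,B") keeps lines A to B, and quiet returns only ok. No shift or turn number may pass 1 either way. Input that does not fit is refused with a message, and nothing moves.
- manip.read_state(): the state, without advancing time (a new reading comes with each control period).
- manip.camera(name): name is "scene" or "top" or "wrist"; returns (picture, depth): 480x640x3 uint8, red, green, blue; 480x640 float32, mm along the optical axis (not along the pixel's ray), 0 where there is no reading.
- manip.camera_info(name): a dict with "K" (3x3 intrinsics, pixels), "rvec" (rotation vector, rad) and "tvec" (3), from world to camera coordinates, as OpenCV has them; the wrist camera has in their place "mount" (4x4, takes a point from camera to tool coordinates, whose origin is the TCP and whose axes are the flange's). Camera axes: x right, y down, z forward; pixel columns grow to the right and rows downward; lengths in mm; the calibration is good to about 2 mm. A picture is of the moment at which its call begins: read the wrist's pose just before it. camera_info takes no time and is no camera call.
- manip.sign_off(): hands the job in; it is judged then, once.
The state is a dict: "clock": time; "joints": joint angles; "qd": joint speeds; "effort": joint torques, N m; "eef_pos": TCP position; "eef_rot": TCP orientation; "wrist_force": force on the tool from outside, world axes, zero at the start; "moment": the same for the moment, N m; "finger_gap": finger opening in mm; "finger_force": force on a finger pad.
Only numpy, scipy, OpenCV 4.12 (cv2) and the standard library are available. Lean on these libraries where they do the work, as an engineer would, in place of code of your own. Each camera call takes 0.05 s, during which the arm holds its last target. There are 200 camera calls.

## Working session

There is one attempt and no reset: what is moved stays moved. The work goes in short steps, Python scripts to look and compute and a tool call to move; the robot and the scene stay as the last step left them, time stands still between calls to the robot, and variables do not carry over. Pictures are saved under pics/ and viewed, at most 10 in all, crops included, and the job is handed in when it is done.

```bash
ls; mkdir -p pics
```

Run:
```python
from cell import manip
import cv2,numpy as np
for n in("scene","top"):
    p,d=manip.camera(n); cv2.imwrite(f"pics/{n}0.png",p[:,:,::-1]); np.save(f"pics/{n}0.npy",d)
    i=manip.camera_info(n); print(n,i)
print(manip.camera_info("wrist")); print(manip.read_state())
```

```text
cell.py
pics
scene {'K': array([[597.24226563,   0.        , 316.268205  ],
       [  0.        , 597.24226563, 232.18354902],
       [  0.        ,   0.        ,   1.        ]]), 'rvec': array([ 0.68173784,  2.50969389, -1.25656634]), 'tvec': array([ 443.73213427,  -40.46401832, 1888.5272075 ])}
top {'K': array([[589.77068743,   0.        , 321.86409089],
       [  0.        , 589.77068743, 230.3479002 ],
       [  0.        ,   0.        ,   1.        ]]), 'rvec': array([ 2.12605575, -2.10652832,  0.1972717 ]), 'tvec': array([  53.28509963,  615.2507941 , 1712.97211182])}
{'K': array([[409.44786237,   0.        , 313.96030277],
       [  0.        , 409.44786237, 242.77811102],
       [  0.        ,   0.        ,   1.        ]]), 'mount': array([[ 4.59738103e-04, -9.59120413e-01, -2.82997919e-01,
         8.28181578e+01],
       [ 9.99999844e-01,  3.51271038e-04,  4.34020184e-04,
         2.29321232e+00],
       [-3.16868646e-04, -2.82998074e-01,  9.59120425e-01,
        -1.79414869e+02],
       [ 0.00000000e+00,  0.00000000e+00,  0.00000000e+00,
         1.00000000e+00]])}
{'clock': 0.1, 'joints': array([-1.23558549e+00,  3.00394936e-01,  1.52154303e+00, -4.07327919e-05,
        1.32073755e+00, -6.66227341e-02]), 'qd': array([ 0.00047692, -0.00055182, -0.00090984,  0.00035244,  0.00037049,
       -0.00219742]), 'effort': array([ 1.33249112e-03, -5.32642865e+01, -3.53285193e+01,  7.09897815e-02,
        2.35075696e-02, -4.98699228e-05]), 'eef_pos': array([ 214.99986457, -505.95717471,  204.9442148 ]), 'eef_rot': array([-3.14050957e+00, -3.27223608e-05,  4.01843656e-01]), 'wrist_force': array([-0.10036203, -0.63671279,  0.06403679]), 'moment': array([0.02546506, 0.02143897, 0.00314724]), 'finger_force': 0.0, 'finger_gap': 94.09508088325857}
```

View pics/scene0.png

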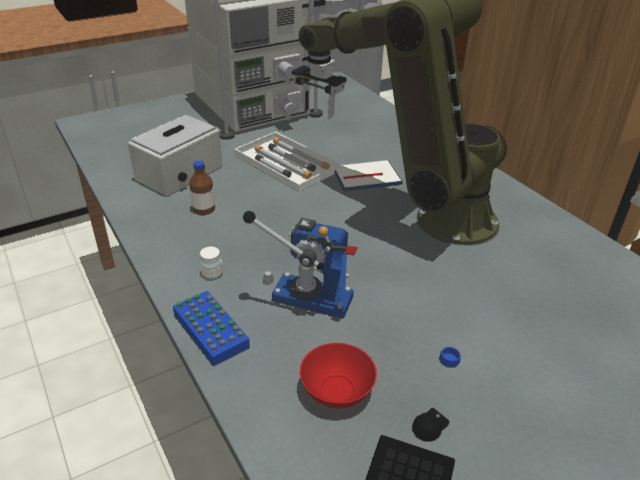

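View pics/top0.png

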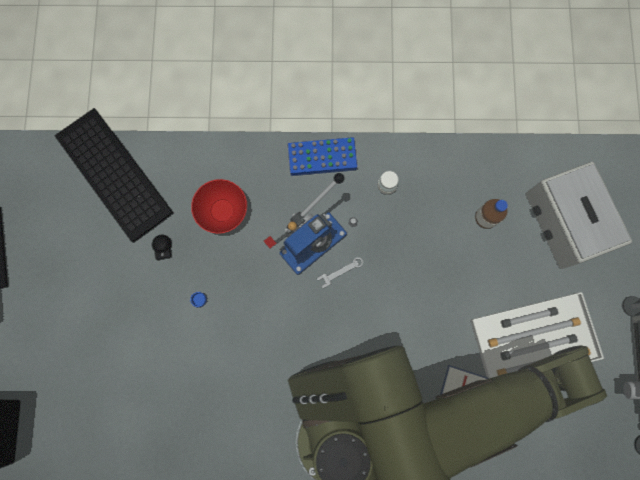

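The scene view shows the press at about (315,270), its lever knob at (249,217) and its red pad at (350,250). The top view shows the pad at (270,242), the knob at (339,178) and the brass ball at (292,227). I'll enlarge both.

Run:
```python
import cv2,numpy as np
a=cv2.imread("pics/top0.png")[165:285,260:360]; b=cv2.imread("pics/scene0.png")[205:325,235:365]
f=lambda x,k:cv2.resize(x,None,fx=k,fy=k,interpolation=cv2.INTER_CUBIC)
a=f(a,5);cv2.imwrite("pics/topc.png",a); cv2.imwrite("pics/scenec.png",f(b,5))
```

```text
(no output)
```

View pics/topc.png

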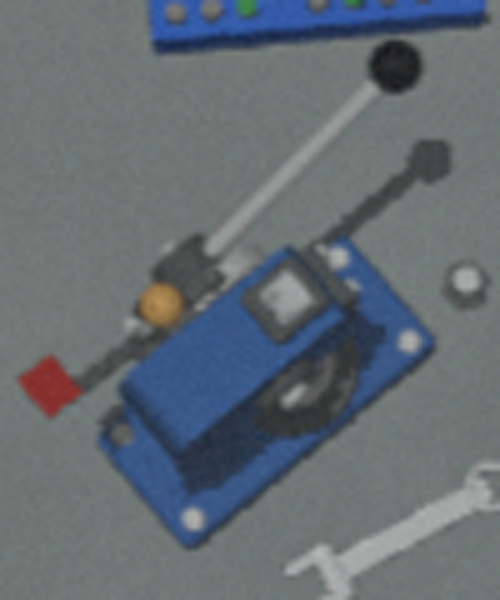

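View pics/scenec.png

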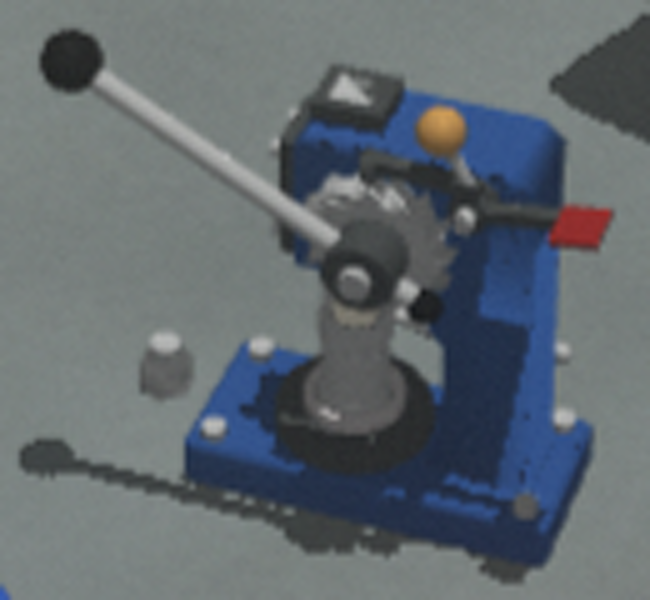

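The crops give, in crop pixels: top view knob (396,65), pad (50,385), ball (161,304), foot corners (435,343), (193,547), (100,437) and (343,238). Scene view: knob (71,60), pad (581,228), ball (441,130). I'll triangulate these and fit the press pose.

Create h.py:
```python
import numpy as np,cv2
from cell import manip
from scipy.optimize import least_squares
def uv(c,o): return (np.array(c,float)+.5)/5-.5+np.array(o)
T=lambda c:uv(c,(260,165)); S=lambda c:uv(c,(235,205))
I={n:manip.camera_info(n) for n in("top","scene")}
def pr(n,P): return cv2.projectPoints(np.array(P,float).reshape(-1,1,3),I[n]["rvec"],I[n]["tvec"],I[n]["K"],None)[0].reshape(-1,2)
def model(p):
    x,y,w,lev,pw,fx=p; c,s=np.cos(w),np.sin(w)
    def W(q): q=np.array(q,float); return np.stack([x+c*q[...,0]-s*q[...,1],y+s*q[...,0]+c*q[...,1],q[...,2]],-1)
    a=np.pi/4-lev
    def L(r): return [-r*np.cos(a),-56,185+r*np.sin(a)]
    def P(dx,dy,dz): return [46+dx*np.cos(pw)+dz*np.sin(pw),-37+dy,216+dz*np.cos(pw)-dx*np.sin(pw)]
    t=np.radians(23)
    K=dict(knob=L(170),push=L(135),shaft=L(0),pad=P(56,-12,18),pivot=P(0,0,0),ball=P(-42*np.sin(t),0,42*np.cos(t)))
    for i,(u,v) in enumerate([(-1,1),(-1,-1),(1,-1),(1,1)]): K[f"f{i}"]=[fx+100*u,45*v,30]
    K["ram"]=[-24,0,249]
    return {k:W(v) for k,v in K.items()}
```

Run:
```python
from h import *
obs=[("top","knob",T((396,65))),("top","pad",T((50,385))),("top","ball",T((161,304))),("scene","knob",S((71,60))),("scene","pad",S((581,228))),("scene","ball",S((441,130))),
("top","f0",T((435,343))),("top","f1",T((343,238))),("top","f3",T((193,547))),("top","f2",T((100,437))),("top","ram",T((291,295)))]
def M(n): 
    R=cv2.Rodrigues(I[n]["rvec"])[0]; return I[n]["K"]@np.c_[R,I[n]["tvec"]]
D={(a,b):c for a,b,c in obs}
for k in("knob","pad","ball"):
    X=cv2.triangulatePoints(M("top"),M("scene"),D["top",k],D["scene",k]); print(k,(X[:3]/X[3]).ravel().round(1))
def res(p):
    m=model(p); return np.concatenate([(pr(n,m[k])[0]-u) for n,k,u in obs])
best=min((least_squares(res,[500,200,w,.2,.05,0],loss="soft_l1") for w in np.arange(-3,3.2,.7)),key=lambda r:r.cost)
print(best.x.round(3),best.cost); print(res(best.x).reshape(-1,2).round(1).tolist())
for k,v in model(best.x).items(): print(k,v.round(1))
np.save("p.npy",best.x)
```

```text
knob [717.9  13.7 268.2]
pad [548.5 199.6 227.7]
ball [587.6 138.2 259.1]
[ 5.79653e+02  8.83560e+01  2.28400e+00  2.68000e-01  1.00000e-01
 -4.39200e+00] 4.534757288280531
[[-0.1, 0.1], [-0.0, 0.2], [-0.1, 1.2], [-0.9, -0.4], [-1.0, -0.4], [0.2, 0.7], [1.2, -0.5], [0.5, -1.4], [-0.7, 0.9], [-1.1, 0.4], [-0.7, 0.3]]
knob [718.6  13.2 269.1]
push [698.7  36.2 251.8]
shaft [622. 125. 185.]
pad [549.  198.7 228.3]
pivot [577.6 147.4 216. ]
ball [585.7 137.9 256.1]
f0 [613.9 -20.1  30. ]
f1 [682.   38.8  30. ]
f2 [551.2 190.1  30. ]
f3 [483.1 131.3  30. ]
ram [595.3  70.2 249. ]
```

Units first: shifts go in shares of 800 mm and turns go in shares of 120 degrees. So -130 mm is -0.1625, -90 mm is -0.1125.

```bash
python3 -c "
from cell import manip;print(manip.grip_depth)"
```

```text
-18.8
```

Call:
inch_along:
  increments: {"plan":[[0, 0, -0.0563, 0, 0, 0], [0, 0, -0.1125, 0, 0, 0], [0, 0, -0.1625, 0, 0, 0], [0.0438, -0.0375, -0.1625, 0, 0, 0], [0.0875, -0.075, -0.1625, 0, 0, 0]]}
  aperture: 0

```text
clock: 0.6
eef_pos: [256.1, -423.0, 335.7]
eef_rot: [3.141, -0.0, 0.4]
wrist_force: [1.2, 0.2, -1.0]
finger_gap: 57.3
finger_force: 0.0
```

Call:
inch_along:
  increments: {"plan":[[0.0438, -0.0375, 0, 0, 0, 0], [0.0875, -0.075, 0, 0, 0, 0], [0.1313, -0.1125, 0, 0, 0, 0], [0.175, -0.15, 0, 0, 0, 0], [0.2188, -0.1875, 0, 0, 0, 0]]}

```text
clock: 1.1
eef_pos: [358.7, -215.3, 335.4]
eef_rot: [-3.142, 0.0, 0.402]
wrist_force: [1.3, -0.6, 0.3]
finger_gap: 17.4
finger_force: 0.0
```

Call:
inch_along:
  increments: {"plan":[[0.0438, -0.0375, 0, 0, 0, 0], [0.0875, -0.075, 0, 0, 0, 0], [0.1313, -0.1125, 0, 0, 0, 0], [0.175, -0.15, 0, 0, 0, 0], [0.2188, -0.1875, 0, 0, 0, 0]]}

```text
clock: 1.6
eef_pos: [461.2, -8.6, 335.4]
eef_rot: [3.142, 0.0, 0.402]
wrist_force: [0.7, -0.4, -0.8]
finger_gap: 0.4
finger_force: 0.0
```

Scaled: 164 mm is 0.205, -156 mm is -0.195, -0.7 rad is -0.3342.

Call:
inch_along:
  increments: {"plan":[[0.0413, -0.0388, 0, 0, 0, -0.0668], [0.0825, -0.0775, 0, 0, 0, -0.1337], [0.1238, -0.1163, 0, 0, 0, -0.2005], [0.165, -0.155, 0, 0, 0, -0.2674], [0.205, -0.195, 0, 0, 0, -0.3342]]}

```text
clock: 2.1
eef_pos: [551.2, 199.0, 335.0]
eef_rot: [-3.141, 0.0, 1.108]
wrist_force: [0.8, -0.6, 0.9]
finger_gap: 0.5
finger_force: 0.0
```

Call:
inch_along:
  increments: {"plan":[[0, 0, 0, 0, 0, -0.0668], [0, 0, 0, 0, 0, -0.1337], [0, 0, 0, 0, 0, -0.2005], [0, 0, 0, 0, 0, -0.2674], [0, 0, 0, 0, 0, -0.3342]]}

```text
clock: 2.6
eef_pos: [550.7, 197.1, 335.0]
eef_rot: [-3.141, 0.0, 1.808]
wrist_force: [0.7, -0.4, 0.6]
finger_gap: 0.5
finger_force: 0.0
```

Call:
inch_along:
  increments: {"plan":[[0, 0, 0, 0, 0, -0.0668], [0, 0, 0, 0, 0, -0.1337], [0, 0, 0, 0, 0, -0.2005], [0, 0, 0, 0, 0, -0.2301], [0, 0, 0, 0, 0, -0.2301]]}

```text
clock: 3.1
eef_pos: [550.7, 197.1, 335.1]
eef_rot: [-3.141, -0.0, 2.285]
wrist_force: [-0.3, -0.5, 0.2]
finger_gap: -0.1
finger_force: 0.0
```

Create look.py:
```python
import sys; from h import *
from scipy.spatial.transform import Rotation as Ro
def wristpose():
    s=manip.read_state(); X=np.eye(4); X[:3,:3]=Ro.from_euler("xyz",s["eef_rot"]).as_matrix(); X[:3,3]=s["eef_pos"]; return X@manip.camera_info("wrist")["mount"]
C=wristpose(); p,d=manip.camera("wrist"); K=manip.camera_info("wrist")["K"]
cv2.imwrite(f"pics/{sys.argv[1]}.png",p[:,:,::-1]); np.savez(f"pics/{sys.argv[1]}.npz",C=C,d=d)
s=manip.read_state(); print(s["eef_pos"].round(1),s["eef_rot"].round(3),s["joints"].round(2))
for k,v in model(np.load("p.npy")).items():
    q=np.linalg.inv(C)@np.r_[v,1]; u=K@q[:3]; print(k,(u[:2]/u[2]).round(0),q[2].round(0))
```

```bash
python3 look.py w1
```

```text
[550.7 197.1 335.1] [-3.141 -0.     2.282] [ 0.28  0.32  1.2   0.    1.62 -0.43]
knob [323. 550.] 329.0
push [323. 501.] 337.0
shaft [322. 333.] 368.0
pad [315. 234.] 297.0
pivot [299. 300.] 325.0
ball [298. 340.] 290.0
f0 [244. 346.] 546.0
f1 [311. 346.] 546.0
f2 [311. 197.] 489.0
f3 [236. 197.] 489.0
ram [250. 402.] 313.0
```

View pics/w1.png

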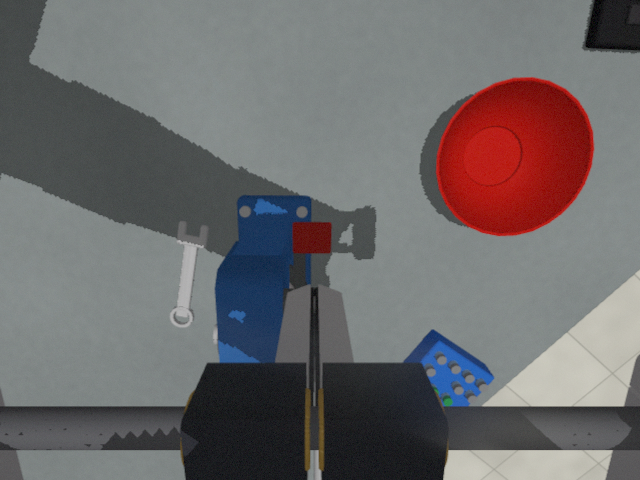

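The wrist view shows the pad at (312,237), against a prediction of (315,234), so the fit is good to about 2 mm. Now I'll press it.

Scaled: 98 mm is 0.1225, 95 mm is 0.1188.

Call:
inch_along:
  increments: {"plan":[[0.0013, 0, 0.0375, 0, 0, 0], [0.0025, 0, 0.075, 0, 0, 0], [0.0038, 0, 0.1063, 0, 0, 0], [0.0038, 0, 0.1188, 0, 0, 0], [0.0038, 0, 0.1225, 0, 0, 0]]}

```text
clock: 3.65
eef_pos: [548.7, 199.3, 236.8]
eef_rot: [-3.14, -0.001, 2.283]
wrist_force: [0.3, -0.2, 0.8]
finger_gap: 0.3
finger_force: 0.0
```

Call:
inch_along:
  increments: {"plan":[[0, 0, 0.0063, 0, 0, 0], [0, 0, 0.0125, 0, 0, 0], [0, 0, 0.0188, 0, 0, 0], [0, 0, 0.0238, 0, 0, 0], [0, 0, 0.0288, 0, 0, 0]]}

```text
clock: 4.15
eef_pos: [548.9, 199.4, 214.3]
eef_rot: [3.141, 0.0, 2.284]
wrist_force: [-0.8, -0.3, 0.9]
finger_gap: 0.8
finger_force: 0.0
```

Call:
inch_along:
  increments: {"plan":[[0, 0, 0.0038, 0, 0, 0], [0, 0, 0.0075, 0, 0, 0], [0, 0, 0.0113, 0, 0, 0], [0, 0, 0.0113, 0, 0, 0], [0, 0, 0.0113, 0, 0, 0]]}

```text
clock: 4.65
eef_pos: [548.8, 199.4, 205.5]
eef_rot: [3.142, 0.0, 2.284]
wrist_force: [-0.3, 0.5, -0.1]
finger_gap: 0.7
finger_force: 0.0
```

Scaled: -90 mm is -0.1125, -50 mm is -0.0625.

Call:
inch_along:
  increments: {"plan":[[0, 0, 0.0025, 0, 0, 0], [0, 0, 0.0025, 0, 0, 0], [0, 0, -0.025, 0, 0, 0], [0, 0, -0.0625, 0, 0, 0], [0, 0, -0.1125, 0, 0, 0]]}

```text
clock: 5.15
eef_pos: [548.3, 199.2, 295.4]
eef_rot: [-3.139, -0.001, 2.284]
wrist_force: [0.7, -0.8, 0.1]
finger_gap: 0.0
finger_force: 0.0
```

Call:
inch_along:
  increments: {"plan":[[0, 0, -0.05, 0, 0, 0], [0, 0, -0.05, 0, 0, 0]]}

```text
clock: 5.35
eef_pos: [549.7, 199.6, 341.2]
eef_rot: [3.134, 0.004, 2.284]
wrist_force: [-0.4, 0.2, -0.0]
finger_gap: 0.4
finger_force: 0.0
```

```bash
python3 look.py w2
```

Run:
```python
from cell import manip
import cv2,numpy as np
a=cv2.imread("pics/w2.png")[130:370,180:500]
p,d=manip.camera("scene"); b=p[205:325,235:395,::-1]
f=lambda x,k:cv2.resize(x,None,fx=k,fy=k,interpolation=cv2.INTER_CUBIC)
cv2.imwrite("pics/c2.png",np.hstack([f(a,1.25),f(b,2.5)]))
```

```text
[549.3 199.5 337.9] [3.137e+00 2.000e-03 2.284e+00] [ 0.29  0.32  1.2  -0.    1.62 -0.43]
knob [321. 543.] 336.0
push [321. 496.] 344.0
shaft [320. 331.] 374.0
pad [312. 235.] 303.0
pivot [297. 299.] 331.0
ball [296. 339.] 296.0
f0 [242. 344.] 552.0
f1 [309. 344.] 553.0
f2 [308. 197.] 495.0
f3 [234. 197.] 495.0
ram [249. 400.] 320.0
```

View pics/c2.png

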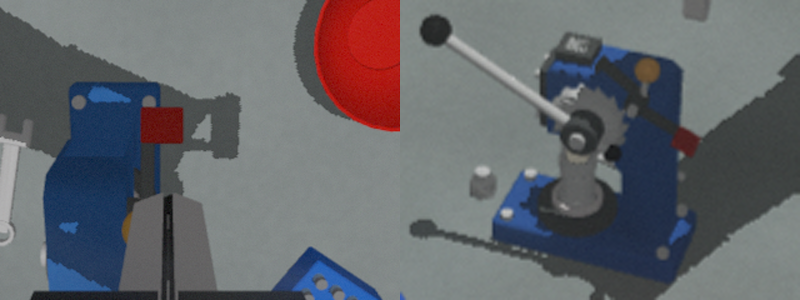

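The pawl is thrown over: in the scene inset the hook is raised clear of the wheel, the pad is low and the ball leans back. Next I'll move above the lever bar, about 135 mm from the axis.

Scaled: -221 mm is -0.2763, -135 mm is -0.1688.

Call:
inch_along:
  increments: {"plan":[[-0.0563, 0.0013, 0, 0, 0, 0], [-0.1125, 0.0038, 0, 0, 0, 0], [-0.1688, 0.005, 0, 0, 0, 0], [-0.225, 0.0075, 0, 0, 0, 0], [-0.2763, 0.0088, 0, 0, 0, 0]]}

```text
clock: 5.95
eef_pos: [699.5, 35.0, 333.4]
eef_rot: [-3.139, -0.002, 2.283]
wrist_force: [0.5, 0.6, 0.9]
finger_gap: 0.3
finger_force: 0.0
```

Call:
inch_along:
  increments: {"plan":[[0, 0, 0, 0, 0, 0], [0, 0, 0, 0, 0, 0], [0, 0, 0.0313, 0, 0, 0], [0, 0, 0.0625, 0, 0, 0], [0, 0, 0.075, 0, 0, 0]]}

```text
clock: 6.45
eef_pos: [697.4, 38.1, 272.9]
eef_rot: [-3.139, -0.002, 2.285]
wrist_force: [-0.1, -0.5, -0.4]
finger_gap: 0.2
finger_force: 0.0
```

Run:
```python
from cell import manip
import cv2,numpy as np
p,d=manip.camera("scene"); b=p[165:325,200:400,::-1]
q,d=manip.camera("wrist")
f=lambda x,k:cv2.resize(x,None,fx=k,fy=k,interpolation=cv2.INTER_CUBIC)
cv2.imwrite("pics/c3.png",np.hstack([f(b,2),f(q[160:480,160:560,::-1],1)]))
print(manip.read_state()["eef_pos"])
```

```text
[697.8750943   37.69608988 274.43761046]
```

View pics/c3.png

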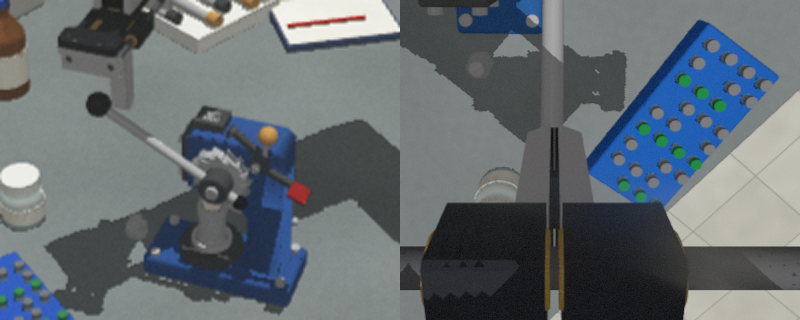

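The bar runs straight under the finger seam: both are at about u=554 in the inset. The path is clear, so I'll push down along the arc.

Scaled: 40 mm is 0.05, 32 mm is 0.04.

Call:
inch_along:
  increments: {"plan":[[-0.0013, 0, 0.01, 0, 0, 0], [-0.0038, 0, 0.02, 0, 0, 0], [-0.0063, 0, 0.03, 0, 0, 0], [-0.0088, 0, 0.04, 0, 0, 0], [-0.0125, 0, 0.05, 0, 0, 0]]}

```text
clock: 7.05
eef_pos: [705.9, 29.0, 236.7]
eef_rot: [3.139, 0.002, 2.284]
wrist_force: [1.2, -1.0, 6.0]
finger_gap: 0.6
finger_force: 2.9
```

Call:
inch_along:
  increments: {"plan":[[-0.0013, 0, 0.01, 0, 0, 0], [-0.0025, 0, 0.02, 0, 0, 0], [-0.0038, 0, 0.0313, 0, 0, 0], [-0.005, 0, 0.0425, 0, 0, 0], [-0.005, 0, 0.0538, 0, 0, 0]]}

```text
clock: 7.55
eef_pos: [708.9, 25.5, 193.7]
eef_rot: [3.139, 0.003, 2.283]
wrist_force: [2.5, -2.3, 6.8]
finger_gap: 0.1
finger_force: 3.2
```

Call:
inch_along:
  increments: {"plan":[[0, 0, 0.01, 0, 0, 0], [0.0013, 0, 0.02, 0, 0, 0], [0.0025, 0, 0.03, 0, 0, 0], [0.0038, 0, 0.0375, 0, 0, 0], [0.005, 0, 0.045, 0, 0, 0]]}

```text
clock: 8.05
eef_pos: [706.3, 28.4, 157.8]
eef_rot: [3.139, 0.003, 2.283]
wrist_force: [2.9, -2.9, 7.7]
finger_gap: 0.5
finger_force: 3.8
```

Call:
inch_along:
  increments: {"plan":[[0.0025, 0, 0.0063, 0, 0, 0], [0.005, 0, 0.0125, 0, 0, 0], [0.0075, 0, 0.0188, 0, 0, 0], [0.01, 0, 0.0238, 0, 0, 0], [0.0113, 0, 0.0288, 0, 0, 0]]}

```text
clock: 8.55
eef_pos: [700.5, 35.1, 134.9]
eef_rot: [3.139, 0.004, 2.283]
wrist_force: [2.1, -3.0, 6.3]
finger_gap: 0.8
finger_force: 3.8
```

Scaled: 16 mm is 0.02, 14 mm is 0.0175.

Call:
inch_along:
  increments: {"plan":[[0.0025, 0, 0.005, 0, 0, 0], [0.005, 0, 0.01, 0, 0, 0], [0.0075, 0, 0.0138, 0, 0, 0], [0.0088, 0, 0.0175, 0, 0, 0], [0.01, 0, 0.02, 0, 0, 0]]}

```text
clock: 9.05
eef_pos: [695.2, 41.4, 118.8]
eef_rot: [3.139, 0.003, 2.283]
wrist_force: [1.2, -2.9, 6.7]
finger_gap: 0.9
finger_force: 3.7
```

Call:
inch_along:
  increments: {"plan":[[0, 0, 0.0013, 0, 0, 0], [0, 0, 0.0025, 0, 0, 0], [0.0013, 0, 0.0038, 0, 0, 0], [0.0013, 0, 0.005, 0, 0, 0]]}

```text
clock: 9.45
eef_pos: [694.6, 42.5, 115.5]
eef_rot: [3.139, 0.003, 2.284]
wrist_force: [0.8, -1.4, 11.7]
finger_gap: 0.5
finger_force: 4.8
```

Force is rising towards the stop, so I'll go in small steps.

Scaled: 1.4 mm is 0.0018, 0.7 mm is 0.0009.

Call:
inch_along:
  increments: {"plan":[[0, 0, 0.0009, 0, 0, 0], [0, 0, 0.0018, 0, 0, 0], [0, 0, 0.0018, 0, 0, 0]]}

```text
clock: 9.75
eef_pos: [694.8, 42.4, 114.3]
eef_rot: [3.138, 0.003, 2.284]
wrist_force: [1.4, -2.1, 10.8]
finger_gap: 0.8
finger_force: 4.8
```

Call:
inch_along:
  increments: {"plan":[[0, 0, 0.0009, 0, 0, 0], [0, 0, 0.0018, 0, 0, 0], [0, 0, 0.0018, 0, 0, 0]]}

```text
clock: 10.05
eef_pos: [694.8, 42.6, 113.1]
eef_rot: [3.138, 0.003, 2.284]
wrist_force: [-0.5, -1.3, 13.0]
finger_gap: 0.6
finger_force: 5.2
```

Scaled: 2 mm is 0.0025, 1 mm is 0.0013.

Call:
inch_along:
  increments: {"plan":[[0, 0, 0.0013, 0, 0, 0], [0, 0, 0.0025, 0, 0, 0], [0, 0, 0.0025, 0, 0, 0]]}

```text
clock: 10.35
eef_pos: [695.1, 42.6, 111.3]
eef_rot: [3.137, 0.004, 2.284]
wrist_force: [1.7, -1.1, 11.8]
finger_gap: 0.4
finger_force: 5.6
```

Call:
inch_along:
  increments: {"plan":[[0, 0, 0.0013, 0, 0, 0], [0, 0, 0.0025, 0, 0, 0], [0, 0, 0.0025, 0, 0, 0]]}

```text
clock: 10.65
eef_pos: [695.4, 42.5, 109.6]
eef_rot: [3.137, 0.005, 2.284]
wrist_force: [3.2, -2.5, 12.5]
finger_gap: 0.5
finger_force: 6.2
```

Scaled: 2 mm is 0.0025, 1 mm is 0.0013.

Call:
inch_along:
  increments: {"plan":[[0, 0, 0.0013, 0, 0, 0], [0, 0, 0.0025, 0, 0, 0], [0, 0, 0.0025, 0, 0, 0]]}

```text
clock: 10.95
eef_pos: [695.8, 42.4, 108.7]
eef_rot: [3.136, 0.006, 2.283]
wrist_force: [1.7, -1.5, 19.9]
finger_gap: 0.3
finger_force: 8.5
```

Call:
inch_along:
  increments: {"plan":[[0, 0, 0.0013, 0, 0, 0], [0, 0, 0.0025, 0, 0, 0], [0, 0, 0.0025, 0, 0, 0]]}

```text
clock: 11.25
eef_pos: [696.5, 42.3, 107.7]
eef_rot: [3.134, 0.007, 2.283]
wrist_force: [4.6, -2.7, 23.3]
finger_gap: 0.4
finger_force: 10.2
```

Run:
```python
from cell import manip
import cv2,numpy as np
p,d=manip.camera("scene"); b=p[185:325,220:380,::-1]
cv2.imwrite("pics/c4.png",cv2.resize(b,None,fx=4,fy=4,interpolation=cv2.INTER_CUBIC))
```

```text
(no output)
```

View pics/c4.png

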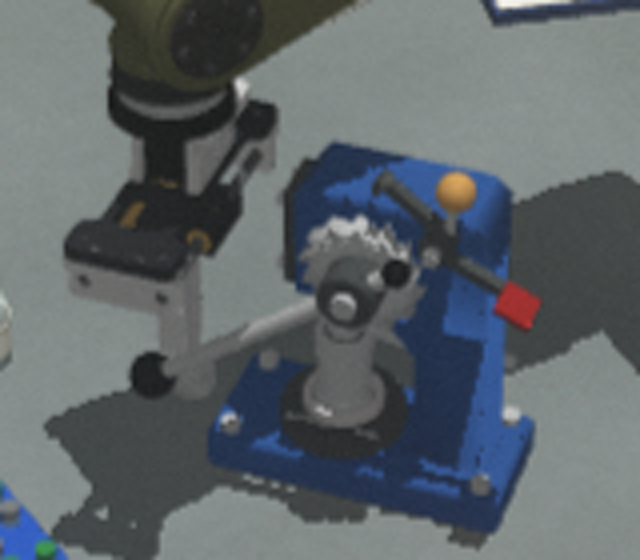

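Run:
```python
from h import *
p=np.load("p.npy"); u=(np.array([152,375])+.5)/4-.5+[220,185]
for l in (1.2,1.3,1.35,1.4,1.45,1.5):
    q=p.copy(); q[3]=l; m=model(q); print(l,pr("scene",m["knob"])[0].round(1),m["knob"].round(0),m["push"].round(0))
print(u)
s=manip.read_state(); T0=s["eef_pos"]; 
for n in("scene","top"): print(n,(pr(n,T0)[0]-([220,185] if n=="scene" else 0)).round(1))
q,d=manip.camera("wrist"); a=q[160:480,160:560,::-1]
b,d=manip.camera("top"); b=cv2.resize(b[150:230,300:400,::-1],(400,320),interpolation=cv2.INTER_CUBIC)
cv2.imwrite("pics/c5.png",np.hstack([b,a]))
```

```text
1.2 [248.2 265. ] [724.   7. 117.] [703.  31. 131.]
1.3 [251.3 270.2] [719.  13. 101.] [699.  36. 119.]
1.35 [253.  272.8] [716.  16.  94.] [697.  39. 113.]
1.4 [254.9 275.3] [713.  20.  87.] [694.  42. 107.]
1.45 [256.8 277.8] [710.  24.  80.] [692.  45. 102.]
1.5 [258.9 280.2] [706.  28.  74.] [689.  48.  97.]
[257.625 278.375]
scene [44.3 87. ]
top [327.7 200.1]
```

View pics/c5.png

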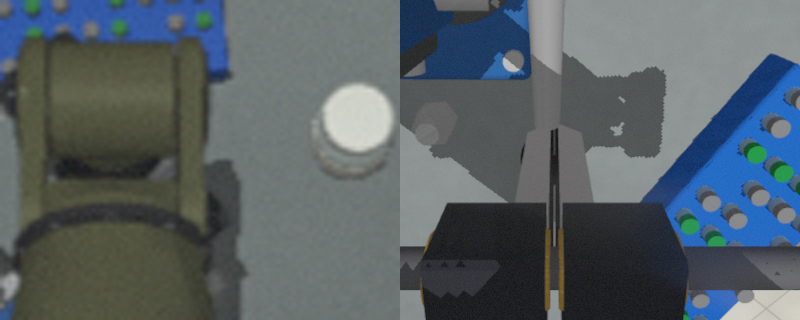

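The knob matches lever ≈ 1.45, the stop. The grey lump under the fingertips is the end nut behind them. I'll push once more to confirm the stop, then retreat.

Scaled: 2 mm is 0.0025, 1 mm is 0.0013.

Call:
inch_along:
  increments: {"plan":[[0, 0, 0.0013, 0, 0, 0], [0, 0, 0.0025, 0, 0, 0], [0, 0, 0.0025, 0, 0, 0], [0, 0, 0.0025, 0, 0, 0]]}

```text
clock: 11.8
eef_pos: [697.4, 41.9, 107.4]
eef_rot: [3.132, 0.01, 2.283]
wrist_force: [4.3, -4.3, 31.3]
finger_gap: 0.5
finger_force: 13.3
```

Scaled: -145 mm is -0.1813, -100 mm is -0.125.

Call:
inch_along:
  increments: {"plan":[[0, 0, -0.01, 0, 0, 0], [-0.0038, 0, -0.0313, 0, 0, 0], [-0.0075, 0, -0.075, 0, 0, 0], [-0.0125, 0, -0.125, 0, 0, 0], [-0.0125, 0, -0.1813, 0, 0, 0]]}

```text
clock: 12.3
eef_pos: [699.8, 34.8, 246.4]
eef_rot: [-3.141, -0.001, 2.283]
wrist_force: [0.5, 0.7, 0.5]
finger_gap: 0.1
finger_force: 0.0
```

Call:
inch_along:
  increments: {"plan":[[-0.025, 0, -0.05, 0, 0, 0], [-0.0625, 0, -0.1, 0, 0, 0], [-0.0625, 0, -0.125, 0, 0, 0], [-0.0625, 0, -0.125, 0, 0, 0]]}

```text
clock: 12.7
eef_pos: [733.4, -3.5, 349.1]
eef_rot: [3.137, 0.004, 2.283]
wrist_force: [0.1, 0.2, -0.4]
finger_gap: 0.3
finger_force: 0.0
```

Run:
```python
from cell import manip
import cv2,numpy as np
p,d=manip.camera("scene"); cv2.imwrite("pics/end.png",cv2.resize(p[165:325,200:400,::-1],None,fx=4,fy=3.75,interpolation=cv2.INTER_CUBIC))
```

```text
(no output)
```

View pics/end.png

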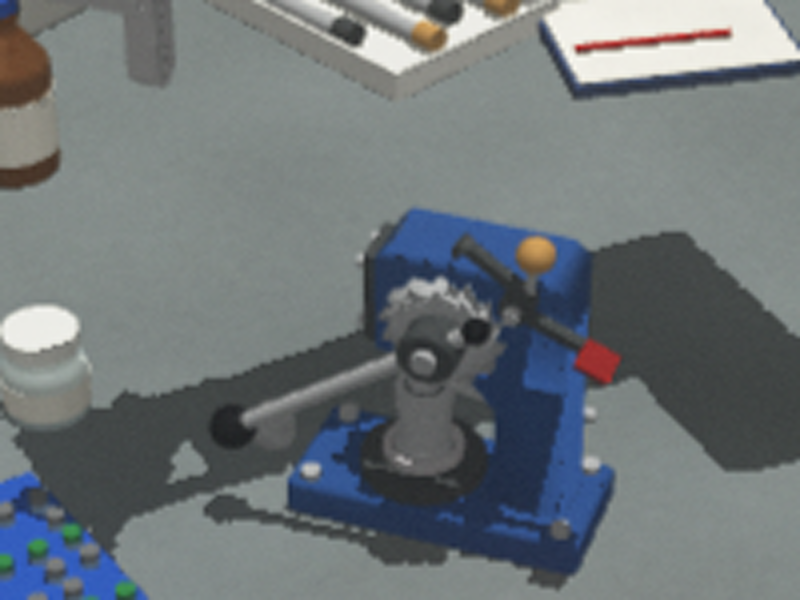

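The knob sits at (232,426) in the crop, which is (257.6,278.2) in the full image: still at the stop. The pawl is thrown over, and the column and nearby items haven't moved.

```bash
python3 -c "
from cell import manip;print(manip.sign_off())"
```

```text
the job is handed in; nothing more can be done
None
```

I tipped the pawl over clear of the wheel, then pushed the lever down to its stop (about 1.45 rad). That is past the roughly 1.39 rad at which the frit should be fully home, though I did not see the frit itself. The job is handed in with the arm clear of everything.

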